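Press a stopper home with a bar clamp

ROBOT

A 7-joint arm with a two-finger parallel gripper is mounted at the origin on a cart in front of the work surface, level with it; the furniture and walls round the work are solid. World frame = base frame: x ahead of the robot, y to its left, z up, the work surface at z = 0. Lengths are in m, angles in rad, forces in N, time in s.
With the tool pointing down it reaches from about 0.4 to 0.85 m from the base axis. Payload 4.5 kg.
Tool frame: the origin (TCP) lies midway between the tips of the shut fingers; the grasp point (between the pads) lies 19 mm behind it; z points along the fingers, y is the line along which they close (so a half turn about z gives the same grasp; the last joint's range is limited). The gripper opens to 88 mm and grips with 3 to 60 N. Pads are 18 mm wide; open, the fingers measure 123 mm over their backs; the gripper's body (75 mm by 187 mm) begins 45 mm behind the grasp point.
Start: joints at [-1.143, 0.689, -0.195, 1.565, 0.157, 0.902, -0.215], TCP at [0.24, 0.577, 0.239] pointing down, gripper open.
Joint ranges: [-3.01, 3.01], [-0.46, 2.08], [-1.47, 1.51], [0.13, 2.56], [-1, 4.14], [0.04, 2.09], [-2.66, 2.66]. Speed limits (rad/s): [2.57, 2.57, 3.14, 3.14, 3.14, 3.14, 3.14].

INTERFACE

Orientations are given as a unit quaternion [x, y, z, w].
In Python, from plant import r gives the robot as it stands.
- The arm moves only by the tool carry_out, never from a script. Its argument "plan" is a list of rows, each an object with "rot": the turn, a rotation vector about the tool's x, y, z in rad, a list of three; "xyz": the shift along the tool's x, y, z in m, a list of three; "grip": the closure in counts, from 0 (fully open) to 255 (shut). In form: [{"rot": [wx, wy, wz], "xyz": [dx, dy, dz], "grip": grip}, ...]. A call has 1 to 8 rows; each row is the pose to reach, as a shift and turn from the pose commanded when the call began, along the tool's axes at that moment; what a row does not reach only later rows make up. A row lasts 1/12 s, in which the tool goes at most 41.7 mm and 7.16 degrees, less where a joint would pass 70% of its speed; a pose out of reach is approached as far as the arm can. A call with a gripper value outside its range is refused whole. The fingers move at their own pace and stop on an object; "squeeze" is the grip in N (left out, the last holds). Time passes only in rows, so rows that repeat a pose let the fingers close. It gives the time, the measured TCP pose, the force, the opening and the grip force at its end, in the units of the state.
- r.get_state(): the state, without advancing time (a new reading comes with each control period).
- r.snapshot(name): name is "scene" or "side" or "wrist"; returns the picture (384x512x3 uint8, red, green, blue); there is no depth.
- r.camera_params(name): a dict with "fx", "fy", "cx", "cy" (pixels), "distortion" ([k1, k2, p1, p2, k3] as OpenCV has them; the pictures are not rectified), "position" and "attitude" of the camera in the world; the wrist camera has in their place "hand_eye" (4x4, takes a point from camera to tool coordinates, whose origin is the TCP and whose axes are the flange's). Camera axes: x right, y down, z forward; pixel columns grow to the right and rows downward; lengths in m; the calibration is good to about 2 mm. A picture is of the moment at which its call begins: read the wrist's pose just before it. camera_params takes no time and is no camera call.
- r.finish_job(): hands the job in; it is judged then, once.
The state is a dict: "clock": time; "q": joint angles; "qd": joint speeds; "joint_torque": joint torques, N m; "tool_pos": TCP position; "eef_rot": TCP orientation; "contact_force": force on the tool from outside, world axes, zero at the start; "moment": the same for the moment, N m; "opening": opening from 0.0 (shut) to 1.0 (fully open); "finger_force": force on a finger pad.
Only numpy, scipy, OpenCV 4.12 (cv2) and the standard library are available. Lean on these libraries where they do the work, as an engineer would, in place of code of your own. Each camera call takes 0.05 s, during which the arm holds its last target. There are 200 camera calls.

TASK

Use the trigger-action bar clamp to press the cork stopper fully home in the white pot: squeeze the sprung trigger towards the handle, letting it come back between squeezes, until the stopper's head is flush on the rim. Feel for the moment it seats and press gently, never squeezing hard once it is home; then press the release tab down until the far jaw has sprung all the way back. Work the clamp only by its trigger and tab (do not push the stopper or the far jaw by hand) and leave the jars and the shaker standing where they are.

Things in the scene. Friction and masses are not known exactly. Their poses are not given: they have to be found in the camera images.
- press_clamp: Bar clamp on a wooden base board 312 x 84 x 12 mm, fixed. Origin on the table under the trigger's pivot; +x runs along the bar from handle to far jaw, +z up. In this frame (mm): black handle x -45 to -29, 24 wide, top z 134; near fixed jaw x 112 to 122, top z 109; white pot lying from x 122 to 178, diameter 53, axis z 82, mouth to +x. The bar lies lowest, z 29 to 44.
- trigger_front (a point): On the front (clamp +x) face of the black trigger, 110 mm up: where a finger presses it towards the handle (clamp -x). Blade 22 mm wide (clamp y), 10 thick, leaning 0.13 rad (top to +x), ends 24 mm above this point; press within 15 mm of it. Full squeeze: 35 mm here. At rest 63 mm from here to the handle's back, so open fingers pass down astride both. Free for 50 mm in front above z 90 mm.
- handle_back (a point): Point on the back (-x of the clamp) face of the fixed handle, 110 mm above the table.
- tab_top (a point): Centre of the top of the release tab: a black plastic pad 24 x 26 mm, 88 mm above the table between trigger and near jaw, pressed straight down. It frees the bar after about 5 mm of travel and stops at 9 mm; this takes 1 to 5 N. Hold it down about 1.5 s while the jaw springs back.
- trigger (a joint): Trigger hinge, rad: 0 at rest, 0.38 fully squeezed. Its spring gives 2 to 4 N at trigger_front. The first 10 mm of finger travel are idle, then each mm draws the jaw in 0.43 mm. A holding pawl (4 mm teeth) keeps what is gained: a squeeze of 33 mm or more gains 8 mm. When let go, the jaw may fall back up to 4 mm to the last tooth (the stopper stays).
- bar_jaw (a joint): Travel of bar and far jaw towards the trigger, m: 0 fully open (jaw face 20 mm off a stopper that stands fully out), 0.05 limit. Starts anywhere from 0 to 0.010. A spring draws it back to 0 once the tab is pressed with the trigger at rest. Far jaw: 14 mm thick, 44 wide, top 106 mm up, rubber faced.
- stopper (a joint): Travel of the cork stopper into the pot, m: 0 is 16 mm proud, 0.016 is home, its 48 mm head flush on the rim. Friction holds it. Sliding it takes 5 N at the jaw, felt as 7 to 11 N at the trigger. Once home the force climbs steeply, within 1 mm or so of finger travel; the pot suffers above 30 N at the jaw, about 17 N at the trigger; 11 to 14 N is enough.
- stopper_head (a point): Centre of the outer face of the stopper's head.
- release_tab (a joint): Downward travel of the release tab, m: about 0 at rest, bar free from 0.004, 0.009 fully pressed. It clicks up and down a little as the bar is walked.
- spice_jar_1: Bystander: spice jar with red cap, 45 mm diameter, 106 tall; origin at its foot.
- shaker: Bystander: plain steel-grey shaker, 62 mm diameter, 96 tall; origin at its foot.
- jar_1: Bystander: glass jar with dark lid, 60 x 65 mm, 100 tall; origin at its foot.

How it is judged:
By the outcome, as a careful person would: the job done as asked, in the order asked, and still so for the second after the job is handed in, with the robot touching nothing.
It also fails if it takes over 59 s, if anything falls off the work surface, if the arm or the gripper's body presses on something with over 40 N, if the wrist force passes 120 N, or if a joint passes its speed limit or range.

## Working session

There is one attempt and no reset: what is moved stays moved. The work goes in short steps, Python scripts to look and compute and a tool call to move; the robot and the scene stay as the last step left them, time stands still between calls to the robot, and variables do not carry over. Pictures are saved under pics/ and viewed, at most 13 in all, crops included, and the job is handed in when it is done.

Besides the shell and the picture viewer there is one more tool, called after "Request:" by a JSON object that holds its "op" and its "data", one argument or row to a line. carry_out: Moves the arm, as the interface text tells. Its arguments: {"type":"object","properties":{"plan":{"type":"array"},"squeeze":{"type":"number"}},"required":["plan"]}

```bash
mkdir -p pics; ls; python3 - <<'E'
from plant import r
import cv2,numpy as np
s=r.get_state();print(s)
for n in("scene","side","wrist"):
    cv2.imwrite(f"pics/{n}0.png",r.snapshot(n)[:,:,::-1]);print(n,r.camera_params(n))
E
```

```text
pics
{'clock': 0.0, 'q': array([-1.1431904 ,  0.68996706, -0.19453246,  1.56635283,  0.15731507,
        0.90251971, -0.21507894]), 'qd': array([ 6.47619750e-05,  1.12082904e-03,  6.71864500e-04,  2.06624662e-03,
        2.16224490e-03, -9.52445387e-04, -7.13369545e-05]), 'joint_torque': array([ 7.19655909e-04, -5.27557218e+01, -1.26632206e+00, -1.53422678e+01,
       -5.25220740e-02,  6.54026109e-03,  1.70827293e-04]), 'tool_pos': array([0.23961106, 0.57654782, 0.23791874]), 'eef_rot': array([ 1.95569177e-01,  9.80689472e-01, -9.19227582e-04, -1.12091561e-04]), 'contact_force': array([-0.52581736,  0.48633875,  0.24497789]), 'moment': array([-0.02359655,  0.018643  , -0.04195644]), 'finger_force': 0.0, 'opening': 1.0012741698758614}
scene {'fx': 359.82535629690557, 'fy': 359.82535629690557, 'cx': 257.7487029902916, 'cy': 187.8217543973852, 'distortion': array([-0.08475374,  0.        ,  0.        ,  0.        ,  0.        ]), 'position': array([0.11595697, 0.5344088 , 0.55705269]), 'attitude': array([-0.30017165,  0.82290859, -0.45352324,  0.16442354])}
side {'fx': 383.32454328071964, 'fy': 383.32454328071964, 'cx': 258.86350194303, 'cy': 192.84685928753944, 'distortion': array([-0.06721291,  0.        ,  0.        ,  0.        ,  0.        ]), 'position': array([ 0.55039147, -0.69137209,  0.64241665]), 'attitude': array([ 0.89743896, -0.00640179,  0.00818132, -0.44101632])}
wrist {'fx': 274.802536451304, 'fy': 274.802536451304, 'cx': 257.8774192719789, 'cy': 191.84062726275693, 'distortion': array([-0.06244861,  0.        ,  0.        ,  0.        ,  0.        ]), 'hand_eye': array([[ 5.80497150e-05, -9.51342029e-01, -3.08136887e-01,
         7.94493544e-02],
       [ 9.99999950e-01,  1.51472997e-04, -2.79268468e-04,
         6.64334874e-04],
       [ 3.12354249e-04, -3.08136855e-01,  9.51341990e-01,
        -1.46436243e-01],
       [ 0.00000000e+00,  0.00000000e+00,  0.00000000e+00,
         1.00000000e+00]])}
```

View pics/scene0.png

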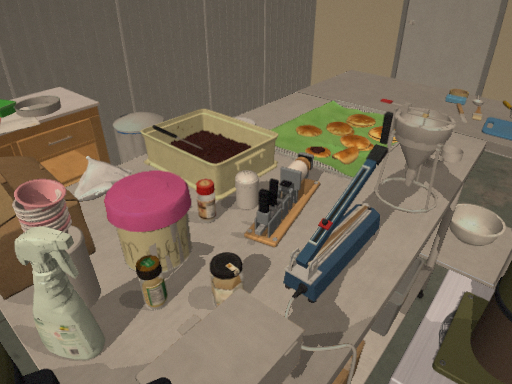

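View pics/side0.png

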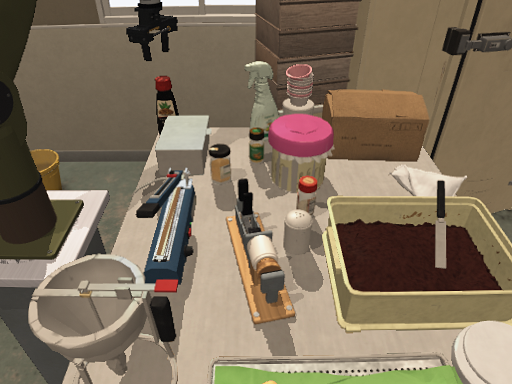

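The clamp runs from the handle at scene (265,200) and side (243,190) to the far jaw at scene (318,152) and side (272,285). The shaker and red-capped jar stand beside it. I'll zoom in on both views.

```bash
python3 - <<'E'
import cv2,numpy as np
a=cv2.imread("pics/scene0.png")[135:255,230:335];b=cv2.imread("pics/side0.png")[170:330,215:320]
a=cv2.resize(a,None,fx=3.7,fy=3.7,interpolation=cv2.INTER_CUBIC);b=cv2.resize(b,None,fx=3.7,fy=3.7,interpolation=cv2.INTER_CUBIC)
o=np.zeros((600,800,3),np.uint8);o[:a.shape[0],:a.shape[1]]=a;o[:b.shape[0],400:400+b.shape[1]]=b[:,:400]
for k in range(0,105,10):
  for off,u0 in((0,230),(400,215)):
    x=int(off+k*3.7)
    if k*3.7<395: cv2.line(o,(x,0),(x,5 if k%50 else 14),(0,0,255),1)
for k in range(0,160,10):
    cv2.line(o,(0,int(k*3.7)),(5,int(k*3.7)),(0,0,255),1);cv2.line(o,(400,int(k*3.7)),(405,int(k*3.7)),(0,0,255),1)
cv2.imwrite("pics/zoom.png",o)
E
```

```text
(no output)
```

View pics/zoom.png

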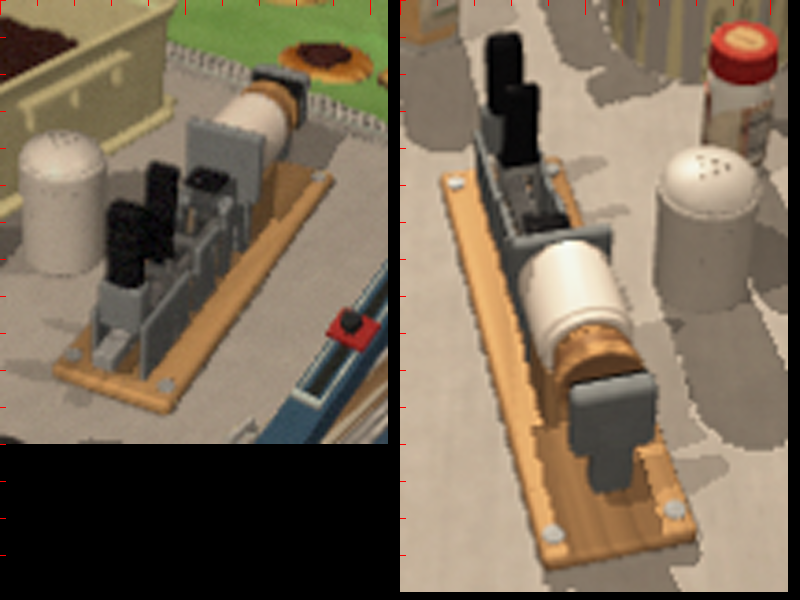

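Zoom view, pixel positions in the zoom picture:
- Scene half: handle top at (127,207), trigger top at (163,168), tab pad at (208,180), near-jaw top at (226,143).
- Side half: handle top at (503,40), trigger top at (520,90), far jaw top at (611,385).
- The board corners are visible in both halves.

Next I fit the clamp pose to these.

```bash
cat > h.py <<'E'
import numpy as np,cv2
from scipy.spatial.transform import Rotation as R
def proj(p,cp):
    Rc=R.from_quat(cp["attitude"]).as_matrix().T
    K=np.array([[cp["fx"],0,cp["cx"]],[0,cp["fy"],cp["cy"]],[0,0,1]])
    return cv2.projectPoints(np.atleast_2d(p).astype(float),cv2.Rodrigues(Rc)[0],-Rc@cp["position"],K,cp["distortion"])[0][:,0]
def c2w(p,x,y,th):
    c,s=np.cos(th),np.sin(th);p=np.atleast_2d(p)
    return np.c_[x+c*p[:,0]-s*p[:,1],y+s*p[:,0]+c*p[:,1],p[:,2]]
E
python3 - <<'E'
from h import *
from plant import r
from scipy.optimize import least_squares
S=r.camera_params("scene");D=r.camera_params("side")
b=lambda u,v:((u)/3.7+230-.4,v/3.7+135-.4)
d=lambda u,v:((u-400)/3.7+215-.4,v/3.7+170-.4)
def model(q):
    x,y,th,x0,xj=q
    P=lambda L:c2w(np.array(L)/1000,x,y,th)
    s=P([[-37,0,134],[15.5,0,134],[x0*1000,42,12],[x0*1000,-42,12],[x0*1000+312,-42,12],[112,0,109]])
    t=P([[-37,0,134],[15.5,0,134],[x0*1000+312,-42,12],[x0*1000+312,42,12],[x0*1000,-42,12],[xj*1000,0,106]])
    return np.r_[proj(s,S),proj(t,D)]
obs=np.array([b(127,207),b(163,168),b(56,366),b(168,402),b(331,176),b(226,143),
 d(503,40),d(520,92),d(548,560),d(694,527),d(443,174),d(611,385)])
best=min((least_squares(lambda q:(model(q)-obs).ravel(),[.6,0,a,-.07,.2],loss="soft_l1") for a in np.arange(-3,3.2,.5)),key=lambda o:o.cost)
print(best.x,best.cost);print((model(best.x)-obs).round(1).tolist())
x,y,th=best.x[:3]
print(c2w(np.array([[18,0,110],[-45,0,110],[70,0,88],[-5,0,134]])/1000,x,y,th).round(4))
s=r.get_state();print(R.from_quat(s["eef_rot"]).as_matrix().round(3),np.degrees(th))
# tab pixel rays -> z=88 plane
K=lambda c:np.array([[c["fx"],0,c["cx"]],[0,c["fy"],c["cy"]],[0,0,1]])
for c,p,z in((S,b(208,182),.088),(D,d(545,225),.088),(S,b(127,207),.134),(D,d(503,40),.134),(S,b(163,168),.134),(D,d(520,92),.134)):
    u=cv2.undistortPoints(np.array([[p]],float),K(c),c["distortion"])[0,0]
    v=R.from_quat(c["attitude"]).as_matrix()@np.r_[u,1];P=c["position"]+v*(z-c["position"][2])/v[2]
    e=P[:2]-[x,y];print(P.round(4),"clamp",(np.cos(th)*e[0]+np.sin(th)*e[1]).round(4),(-np.sin(th)*e[0]+np.cos(th)*e[1]).round(4))
E
```

```text
[ 0.53839783 -0.01695885 -1.34861523 -0.06060081  0.22336903] 11.151081612027568
[[0.0, -0.8], [0.5, -1.2], [-1.8, 0.1], [0.2, 1.3], [1.2, -0.9], [-0.6, -3.3], [-0.3, -1.4], [0.1, -1.7], [-1.6, 0.5], [1.3, 0.5], [-1.6, -1.0], [0.4, -0.1]]
[[ 0.5424 -0.0345  0.11  ]
 [ 0.5285  0.0269  0.11  ]
 [ 0.5538 -0.0852  0.088 ]
 [ 0.5373 -0.0121  0.134 ]]
[[-0.923  0.384 -0.   ]
 [ 0.384  0.923 -0.001]
 [-0.    -0.001 -1.   ]] -77.2699610346801
[ 0.5511 -0.0933  0.088 ] clamp 0.0772 -0.0044
[ 0.5558 -0.1022  0.088 ] clamp 0.087 -0.0018
[0.5282 0.0216 0.134 ] clamp -0.0399 -0.0014
[0.531  0.0137 0.134 ] clamp -0.0316 -0.0005
[ 0.5393 -0.0271  0.134 ] clamp 0.0101 -0.0013
[ 0.5417 -0.0382  0.134 ] clamp 0.0214 -0.0015
```

```bash
cat >> h.py <<'E'
C=(.5384,-.0170,-1.3486)
def frame(t):
    X=np.array([np.cos(C[2]),np.sin(C[2]),0]);Z=np.array([0,0,1.])
    x=-X*np.cos(t)+Z*np.sin(t);z=-Z*np.cos(t)-X*np.sin(t)
    return np.c_[x,np.cross(z,x),z]
def st():
    from plant import r
    s=r.get_state();R0=R.from_quat(s["eef_rot"]).as_matrix();e=s["tool_pos"]-[C[0],C[1],0]
    c,q=np.cos(C[2]),np.sin(C[2]);f=s["contact_force"]
    print("t",round(s["clock"],2),"clamp pos mm",(1000*np.array([c*e[0]+q*e[1],-q*e[0]+c*e[1],e[2]])).round(1),"F",np.round([c*f[0]+q*f[1],-q*f[0]+c*f[1],f[2]],2))
    return s,R0
def to(cx,cy,z,t):
    s,R0=st();p=c2w(np.array([cx,cy,z])/1000,*C)[0]
    print("xyz",(R0.T@(p-s["tool_pos"])).round(4),"rot",R.from_matrix(R0.T@frame(t)).as_rotvec().round(4),"world",p.round(3))
E
python3 -c "
from h import *
to(55,0,240,0)"
```

```text
t 0.15 clamp pos mm [-644.9 -160.6  238.1] F [ 0.2  -0.56  0.21]
xyz [-0.5354 -0.4786 -0.0012] rot [-1.200e-03  8.000e-04  9.549e-01] world [ 0.551 -0.071  0.24 ]
```

Request:
{"op": "carry_out", "data": {
  "plan": [
    {"rot": [0, 0, 0.955], "xyz": [-0.535, -0.479, -0.01], "grip": 255},
    {"rot": [0, 0, 0.955], "xyz": [-0.535, -0.479, -0.01], "grip": 255},
    {"rot": [0, 0, 0.955], "xyz": [-0.535, -0.479, -0.01], "grip": 255},
    {"rot": [0, 0, 0.955], "xyz": [-0.535, -0.479, -0.01], "grip": 255},
    {"rot": [0, 0, 0.955], "xyz": [-0.535, -0.479, -0.01], "grip": 255},
    {"rot": [0, 0, 0.955], "xyz": [-0.535, -0.479, -0.01], "grip": 255},
    {"rot": [0, 0, 0.955], "xyz": [-0.535, -0.479, -0.01], "grip": 255},
    {"rot": [0, 0, 0.955], "xyz": [-0.535, -0.479, -0.01], "grip": 255}
  ],
  "squeeze": 30
}}

```text
clock: 0.82
tool_pos: [0.3842, 0.2747, 0.2434]
eef_rot: [0.627, 0.779, 0.0, 0.0]
contact_force: [0.7, -0.2, -0.3]
opening: 0.42
finger_force: 0.0
```

```bash
python3 -c "
from h import *
to(55,0,240,0.2)"
```

```text
t 0.82 clamp pos mm [-318.6  -86.1  243.4] F [ 0.3   0.6  -0.32]
xyz [-0.3731  0.0882  0.0035] rot [ 0.0007  0.2    -0.0056] world [ 0.551 -0.071  0.24 ]
```

Request:
{"op": "carry_out", "data": {
  "plan": [
    {"rot": [0, 0.2, -0.006], "xyz": [-0.373, 0.088, 0.0], "grip": 255},
    {"rot": [0, 0.2, -0.006], "xyz": [-0.373, 0.088, 0.0], "grip": 255},
    {"rot": [0, 0.2, -0.006], "xyz": [-0.373, 0.088, 0.0], "grip": 255},
    {"rot": [0, 0.2, -0.006], "xyz": [-0.373, 0.088, 0.0], "grip": 255},
    {"rot": [0, 0.2, -0.006], "xyz": [-0.373, 0.088, 0.0], "grip": 255},
    {"rot": [0, 0.2, -0.006], "xyz": [-0.373, 0.088, 0.0], "grip": 255},
    {"rot": [0, 0.2, -0.006], "xyz": [-0.373, 0.088, 0.0], "grip": 255},
    {"rot": [0, 0.2, -0.006], "xyz": [-0.373, 0.088, 0.0], "grip": 255}
  ]
}}

```text
clock: 1.48
tool_pos: [0.5124, 0.0116, 0.2428]
eef_rot: [0.619, 0.779, 0.062, -0.078]
contact_force: [1.2, 0.7, -0.9]
opening: 0.002
finger_force: 0.0
```

Request:
{"op": "carry_out", "data": {
  "plan": [
    {"rot": [0, 0, 0], "xyz": [0, 0, 0], "grip": 255},
    {"rot": [0, 0, 0], "xyz": [0, 0, 0], "grip": 255},
    {"rot": [0, 0, 0], "xyz": [0, 0, 0], "grip": 255}
  ]
}}

```text
clock: 1.73
tool_pos: [0.5114, 0.0144, 0.2426]
eef_rot: [0.619, 0.779, 0.062, -0.079]
contact_force: [-1.1, 1.0, 0.6]
opening: 0.005
finger_force: 0.0
```

```bash
python3 -c "
from h import *
to(46,0,150,0.2)
from plant import r
cv2.imwrite('pics/w1.png',r.snapshot('wrist')[:,:,::-1])"
```

```text
t 1.73 clamp pos mm [-36.6 -19.4 242.6] F [-1.25 -0.84  0.62]
xyz [-0.0996  0.0189  0.0742] rot [-0.0014 -0.0011  0.0057] world [ 0.549 -0.062  0.15 ]
```

View pics/w1.png

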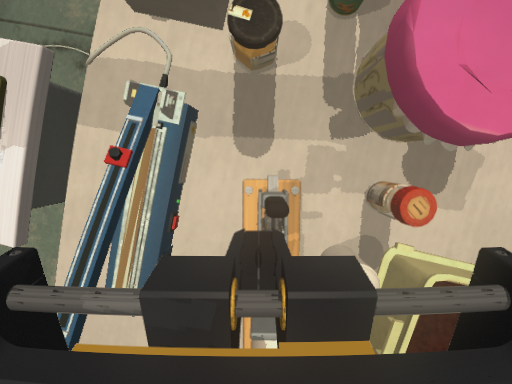

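The wrist view shows the handle top at (277,206) with the trigger hidden behind the fingers. I'll check that handle point against the fit.

```bash
python3 - <<'E'
from h import *
from plant import r
s,R0=st();c=r.camera_params("wrist");H=c["hand_eye"]
K=np.array([[c["fx"],0,c["cx"]],[0,c["fy"],c["cy"]],[0,0,1]])
for p,z in(((277,206),.134),((243,181),.012),((300,181),.012)):
    u=cv2.undistortPoints(np.array([[p]],float),K,c["distortion"])[0,0]
    v=R0@H[:3,:3]@np.r_[u,1];o=s["tool_pos"]+R0@H[:3,3];P=o+v*(z-o[2])/v[2]
    e=P[:2]-C[:2];print((np.cos(C[2])*e[0]+np.sin(C[2])*e[1]).round(4),(-np.sin(C[2])*e[0]+np.cos(C[2])*e[1]).round(4))
E
```

```text
t 1.78 clamp pos mm [-37.6 -19.4 242.7] F [ 0.63 -1.33 -0.59]
-0.0429 0.0003
-0.0584 -0.04
-0.0591 0.0412
```

```bash
python3 -c "
from h import *
to(52,0,200,0.2)
to(48,0,112,0.2)"
```

```text
t 1.78 clamp pos mm [-37.6 -19.4 242.7] F [ 0.63 -1.33 -0.59]
xyz [-0.0965  0.0187  0.0239] rot [-0.0018 -0.0014  0.0076] world [ 0.55  -0.068  0.2  ]
t 1.78 clamp pos mm [-37.6 -19.4 242.7] F [ 0.63 -1.33 -0.59]
xyz [-0.1101  0.0188  0.1109] rot [-0.0018 -0.0014  0.0076] world [ 0.549 -0.064  0.112]
```

Request:
{"op": "carry_out", "data": {
  "plan": [
    {"rot": [0, 0, 0.007], "xyz": [-0.0965, 0.0187, 0.024], "grip": 255},
    {"rot": [0, 0, 0.007], "xyz": [-0.0965, 0.0187, 0.024], "grip": 255},
    {"rot": [0, 0, 0.007], "xyz": [-0.0965, 0.0187, 0.024], "grip": 255},
    {"rot": [0, 0, 0.007], "xyz": [-0.11, 0.0187, 0.111], "grip": 255},
    {"rot": [0, 0, 0.007], "xyz": [-0.11, 0.0187, 0.111], "grip": 255},
    {"rot": [0, 0, 0.007], "xyz": [-0.11, 0.0187, 0.111], "grip": 255},
    {"rot": [0, 0, 0.007], "xyz": [-0.11, 0.0187, 0.111], "grip": 255},
    {"rot": [0, 0, 0.007], "xyz": [-0.11, 0.0187, 0.111], "grip": 255}
  ]
}}

```text
clock: 2.45
tool_pos: [0.5502, -0.0641, 0.1136]
eef_rot: [0.621, 0.777, 0.063, -0.078]
contact_force: [0.6, -0.2, 0.9]
opening: 0.002
finger_force: 0.0
```

```bash
python3 -c "
from h import *
to(30,0,112,0.2)
from plant import r
a=r.snapshot('scene')[:,:,::-1][100:250,220:370];b=r.snapshot('side')[:,:,::-1][130:330,200:330]
o=np.zeros((600,800,3),np.uint8);a=cv2.resize(a,(400,400));b=cv2.resize(b,(390,600));o[:400,:400]=a;o[:,405:795]=b
cv2.imwrite('pics/z2.png',o)"
```

```text
t 2.45 clamp pos mm [ 48.5   1.1 113.6] F [0.28 0.53 0.9 ]
xyz [ 0.0178 -0.0011  0.0052] rot [ 0.0002 -0.0005  0.0009] world [ 0.545 -0.046  0.112]
```

View pics/z2.png

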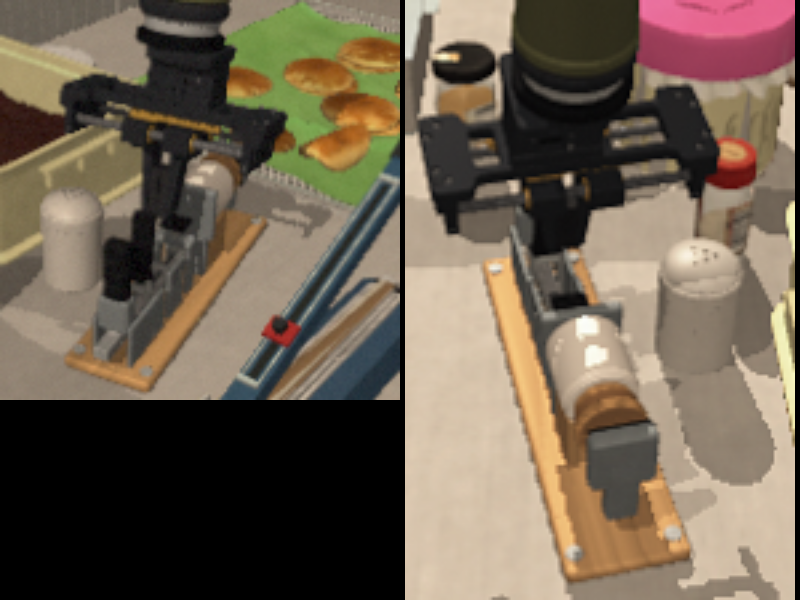

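Fingers are down between the trigger and the tab with clearance on both sides; the shaker and jars are untouched. Next I move in to find the trigger.

Request:
{"op": "carry_out", "data": {
  "plan": [
    {"rot": [0, 0, 0], "xyz": [0.0055, -0.001, 0.004], "grip": 255},
    {"rot": [0, 0, 0], "xyz": [0.0115, -0.001, 0.005], "grip": 255},
    {"rot": [0, 0, 0], "xyz": [0.0115, -0.001, 0.005], "grip": 255}
  ]
}}

```text
clock: 2.8
tool_pos: [0.5458, -0.0514, 0.1107]
eef_rot: [0.621, 0.778, 0.063, -0.078]
contact_force: [-0.4, 1.2, -0.1]
opening: 0.003
finger_force: 0.0
```

```bash
python3 -c "
from h import *
st()"
```

```text
t 2.8 clamp pos mm [ 35.2  -0.3 110.7] F [-1.23 -0.09 -0.08]
```

Request:
{"op": "carry_out", "data": {
  "plan": [
    {"rot": [0, 0, 0], "xyz": [0.002, 0, 0.0004], "grip": 255},
    {"rot": [0, 0, 0], "xyz": [0.004, 0, 0.0008], "grip": 255},
    {"rot": [0, 0, 0], "xyz": [0.004, 0, 0.0008], "grip": 255}
  ]
}}

```text
clock: 3.05
tool_pos: [0.545, -0.0492, 0.1098]
eef_rot: [0.621, 0.777, 0.062, -0.078]
contact_force: [0.1, -0.3, 0.8]
opening: 0.004
finger_force: 0.0
```

```bash
python3 -c "
from h import *
st()"
```

```text
t 3.05 clamp pos mm [ 32.8  -0.6 109.8] F [0.35 0.01 0.84]
```

Request:
{"op": "carry_out", "data": {
  "plan": [
    {"rot": [0, 0, 0], "xyz": [0.002, 0, 0.0004], "grip": 255},
    {"rot": [0, 0, 0], "xyz": [0.004, 0, 0.0008], "grip": 255},
    {"rot": [0, 0, 0], "xyz": [0.004, 0, 0.0008], "grip": 255}
  ]
}}

```text
clock: 3.3
tool_pos: [0.544, -0.0452, 0.1096]
eef_rot: [0.621, 0.777, 0.062, -0.078]
contact_force: [0.0, 0.6, -0.1]
opening: 0.004
finger_force: 0.0
```

```bash
python3 -c "
from h import *
st()"
```

```text
t 3.3 clamp pos mm [ 28.7  -0.7 109.6] F [-0.63  0.14 -0.15]
```

Request:
{"op": "carry_out", "data": {
  "plan": [
    {"rot": [0, 0, 0], "xyz": [0.002, 0, 0.0004], "grip": 255},
    {"rot": [0, 0, 0], "xyz": [0.003, 0, 0.0006], "grip": 255},
    {"rot": [0, 0, 0], "xyz": [0.003, 0, 0.0006], "grip": 255}
  ]
}}

```text
clock: 3.55
tool_pos: [0.5437, -0.0433, 0.1097]
eef_rot: [0.622, 0.777, 0.062, -0.078]
contact_force: [0.2, -2.1, 1.1]
opening: 0.005
finger_force: 0.9
```

```bash
python3 -c "
from h import *
st()"
```

```text
t 3.55 clamp pos mm [ 26.8  -0.7 109.7] F [ 2.11 -0.29  1.1 ]
```

Request:
{"op": "carry_out", "data": {
  "plan": [
    {"rot": [0, 0, 0], "xyz": [0.002, 0, 0.0004], "grip": 255},
    {"rot": [0, 0, 0], "xyz": [0.003, 0, 0.0006], "grip": 255},
    {"rot": [0, 0, 0], "xyz": [0.003, 0, 0.0006], "grip": 255}
  ]
}}

```text
clock: 3.8
tool_pos: [0.5429, -0.0396, 0.1097]
eef_rot: [0.622, 0.777, 0.062, -0.078]
contact_force: [-0.2, -1.8, 1.5]
opening: 0.01
finger_force: 0.8
```

```bash
python3 -c "
from h import *
st()"
```

```text
t 3.8 clamp pos mm [ 23.   -0.6 109.7] F [ 1.71 -0.6   1.47]
```

Request:
{"op": "carry_out", "data": {
  "plan": [
    {"rot": [0, 0, 0], "xyz": [0.002, 0, 0.0004], "grip": 255},
    {"rot": [0, 0, 0], "xyz": [0.003, 0, 0.0006], "grip": 255},
    {"rot": [0, 0, 0], "xyz": [0.003, 0, 0.0006], "grip": 255}
  ]
}}

```text
clock: 4.05
tool_pos: [0.5422, -0.0363, 0.1097]
eef_rot: [0.621, 0.777, 0.062, -0.078]
contact_force: [0.9, -1.3, 2.1]
opening: 0.005
finger_force: 0.9
```

```bash
python3 -c "
from h import *
st()"
```

```text
t 4.05 clamp pos mm [ 19.7  -0.6 109.7] F [1.47 0.61 2.08]
```

Request:
{"op": "carry_out", "data": {
  "plan": [
    {"rot": [0, 0, 0], "xyz": [0.005, 0, 0.001], "grip": 255},
    {"rot": [0, 0, 0], "xyz": [0.01, 0, 0.002], "grip": 255},
    {"rot": [0, 0, 0], "xyz": [0.015, 0, 0.003], "grip": 255},
    {"rot": [0, 0, 0], "xyz": [0.02, 0, 0.004], "grip": 255},
    {"rot": [0, 0, 0], "xyz": [0.02, 0, 0.004], "grip": 255}
  ]
}}

```text
clock: 4.47
tool_pos: [0.5377, -0.0163, 0.1096]
eef_rot: [0.621, 0.777, 0.062, -0.078]
contact_force: [1.4, -3.1, -2.0]
opening: 0.002
finger_force: 2.0
```

```bash
python3 -c "
from h import *
st()"
```

```text
t 4.47 clamp pos mm [ -0.8  -0.6 109.6] F [ 3.31  0.66 -2.04]
```

Request:
{"op": "carry_out", "data": {
  "plan": [
    {"rot": [0, 0, 0], "xyz": [0.003, 0, 0.0006], "grip": 255},
    {"rot": [0, 0, 0], "xyz": [0.0035, 0, 0.0007], "grip": 255},
    {"rot": [0, 0, 0], "xyz": [0.0035, 0, 0.0007], "grip": 255}
  ]
}}

```text
clock: 4.72
tool_pos: [0.5369, -0.0134, 0.1095]
eef_rot: [0.622, 0.777, 0.062, -0.078]
contact_force: [2.5, -2.7, -2.1]
opening: 0.006
finger_force: 1.8
```

```bash
python3 -c "
from h import *
st()"
```

```text
t 4.72 clamp pos mm [ -3.9  -0.6 109.5] F [ 3.15  1.9  -2.07]
```

Request:
{"op": "carry_out", "data": {
  "plan": [
    {"rot": [0, 0, 0], "xyz": [0.0015, 0, 0.0003], "grip": 255},
    {"rot": [0, 0, 0], "xyz": [0.0025, 0, 0.0005], "grip": 255},
    {"rot": [0, 0, 0], "xyz": [0.0025, 0, 0.0005], "grip": 255}
  ]
}}

```text
clock: 4.97
tool_pos: [0.5365, -0.0115, 0.1095]
eef_rot: [0.622, 0.777, 0.062, -0.078]
contact_force: [1.2, -4.8, -1.7]
opening: 0.007
finger_force: 2.3
```

```bash
python3 -c "
from h import *
st()
from plant import r
b=r.snapshot('side')[:,:,::-1];cv2.imwrite('pics/s3.png',b)"
```

```text
t 4.97 clamp pos mm [ -5.8  -0.7 109.5] F [ 4.98  0.08 -1.73]
```

Request:
{"op": "carry_out", "data": {
  "plan": [
    {"rot": [0, 0, 0], "xyz": [-0.009, 0, -0.0018], "grip": 255},
    {"rot": [0, 0, 0], "xyz": [-0.018, 0, -0.0036], "grip": 255},
    {"rot": [0, 0, 0], "xyz": [-0.027, 0, -0.0054], "grip": 255},
    {"rot": [0, 0, 0], "xyz": [-0.036, 0, -0.0072], "grip": 255},
    {"rot": [0, 0, 0], "xyz": [-0.037, 0, -0.0074], "grip": 255},
    {"rot": [0, 0, 0], "xyz": [-0.037, 0, -0.0074], "grip": 255}
  ]
}}

```text
clock: 5.52
tool_pos: [0.5444, -0.0481, 0.1095]
eef_rot: [0.622, 0.776, 0.062, -0.079]
contact_force: [-1.0, 0.9, -0.3]
opening: 0.005
finger_force: 0.0
```

```bash
python3 -c "
from h import *
st()
from plant import r
b=r.snapshot('side')[:,:,::-1];cv2.imwrite('pics/s4.png',b)
L=[cv2.resize(cv2.imread('pics/%s.png'%n)[225:335,235:325],(266,325),interpolation=cv2.INTER_CUBIC) for n in('side0','s3','s4')]
cv2.imwrite('pics/z3.png',np.hstack(L))"
```

```text
t 5.52 clamp pos mm [ 31.7  -1.  109.5] F [-1.07 -0.82 -0.35]
```

View pics/z3.png

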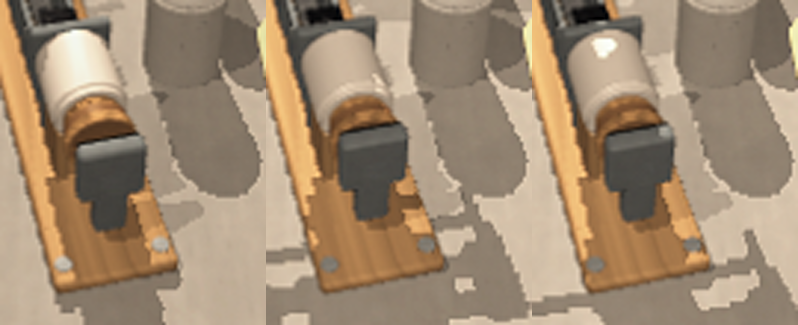

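The far jaw moved in about 10 mm and held when I let go, with the stopper still proud. Second squeeze, which cannot seat the stopper yet: I'll sample the force along it.

Request:
{"op": "carry_out", "data": {
  "plan": [
    {"rot": [0, 0, 0], "xyz": [0.006, 0, 0.0012], "grip": 255},
    {"rot": [0, 0, 0], "xyz": [0.012, 0, 0.0024], "grip": 255},
    {"rot": [0, 0, 0], "xyz": [0.017, 0, 0.0034], "grip": 255},
    {"rot": [0, 0, 0], "xyz": [0.02, 0, 0.004], "grip": 255},
    {"rot": [0, 0, 0], "xyz": [0.02, 0, 0.004], "grip": 255}
  ]
}}

```text
clock: 5.98
tool_pos: [0.5402, -0.0273, 0.1099]
eef_rot: [0.621, 0.777, 0.062, -0.078]
contact_force: [0.8, -4.0, 2.1]
opening: 0.007
finger_force: 1.7
```

```bash
python3 -c "
from h import *
st()"
```

```text
t 5.98 clamp pos mm [ 10.4  -0.5 109.9] F [ 4.11 -0.06  2.12]
```

Request:
{"op": "carry_out", "data": {
  "plan": [
    {"rot": [0, 0, 0], "xyz": [0.003, 0, 0.0006], "grip": 255},
    {"rot": [0, 0, 0], "xyz": [0.006, 0, 0.0012], "grip": 255},
    {"rot": [0, 0, 0], "xyz": [0.006, 0, 0.0012], "grip": 255}
  ]
}}

```text
clock: 6.23
tool_pos: [0.5389, -0.0218, 0.1098]
eef_rot: [0.622, 0.777, 0.062, -0.078]
contact_force: [0.5, -4.1, 1.7]
opening: 0.007
finger_force: 1.8
```

```bash
python3 -c "
from h import *
st()"
```

```text
t 6.23 clamp pos mm [  4.8  -0.6 109.8] F [ 4.12 -0.47  1.68]
```

Request:
{"op": "carry_out", "data": {
  "plan": [
    {"rot": [0, 0, 0], "xyz": [0.003, 0, 0.0006], "grip": 255},
    {"rot": [0, 0, 0], "xyz": [0.006, 0, 0.0012], "grip": 255},
    {"rot": [0, 0, 0], "xyz": [0.006, 0, 0.0012], "grip": 255}
  ]
}}

```text
clock: 6.48
tool_pos: [0.5378, -0.0171, 0.1096]
eef_rot: [0.622, 0.777, 0.062, -0.077]
contact_force: [0.7, -6.0, 2.2]
opening: 0.007
finger_force: 3.3
```

```bash
python3 -c "
from h import *
st()"
```

```text
t 6.48 clamp pos mm [ -0.   -0.6 109.6] F [ 6.   -0.67  2.16]
```

Request:
{"op": "carry_out", "data": {
  "plan": [
    {"rot": [0, 0, 0], "xyz": [0.003, 0, 0.0006], "grip": 255},
    {"rot": [0, 0, 0], "xyz": [0.005, 0, 0.001], "grip": 255},
    {"rot": [0, 0, 0], "xyz": [0.005, 0, 0.001], "grip": 255}
  ]
}}

```text
clock: 6.73
tool_pos: [0.5368, -0.0126, 0.1093]
eef_rot: [0.622, 0.777, 0.062, -0.077]
contact_force: [1.2, -6.4, -1.5]
opening: 0.005
finger_force: 3.1
```

```bash
python3 -c "
from h import *
st()"
```

```text
t 6.73 clamp pos mm [ -4.6  -0.6 109.3] F [ 6.51 -0.25 -1.5 ]
```

Request:
{"op": "carry_out", "data": {
  "plan": [
    {"rot": [0, 0, 0], "xyz": [0.001, 0, 0.0002], "grip": 255},
    {"rot": [0, 0, 0], "xyz": [0.0018, 0, 0.0004], "grip": 255},
    {"rot": [0, 0, 0], "xyz": [0.0018, 0, 0.0004], "grip": 255}
  ]
}}

```text
clock: 6.98
tool_pos: [0.5366, -0.0114, 0.1091]
eef_rot: [0.623, 0.776, 0.061, -0.077]
contact_force: [1.2, -8.1, -1.0]
opening: 0.01
finger_force: 3.6
```

```bash
python3 -c "
from h import *
st()"
```

```text
t 6.98 clamp pos mm [ -5.8  -0.6 109.1] F [ 8.13 -0.58 -1.03]
```

Request:
{"op": "carry_out", "data": {
  "plan": [
    {"rot": [0, 0, 0], "xyz": [-0.009, 0, -0.0018], "grip": 255},
    {"rot": [0, 0, 0], "xyz": [-0.018, 0, -0.0036], "grip": 255},
    {"rot": [0, 0, 0], "xyz": [-0.027, 0, -0.0054], "grip": 255},
    {"rot": [0, 0, 0], "xyz": [-0.036, 0, -0.0072], "grip": 255},
    {"rot": [0, 0, 0], "xyz": [-0.0385, 0, -0.0077], "grip": 255},
    {"rot": [0, 0, 0], "xyz": [-0.0385, 0, -0.0077], "grip": 255}
  ]
}}

```text
clock: 7.48
tool_pos: [0.5444, -0.0481, 0.1094]
eef_rot: [0.622, 0.776, 0.062, -0.079]
contact_force: [0.1, -0.5, 0.1]
opening: 0.005
finger_force: 0.0
```

```bash
python3 -c "
from h import *
st()
from plant import r
b=r.snapshot('side')[:,:,::-1];cv2.imwrite('pics/s5.png',b)"
```

```text
t 7.48 clamp pos mm [ 31.6  -0.9 109.4] F [0.5  0.04 0.15]
```

Request:
{"op": "carry_out", "data": {
  "plan": [
    {"rot": [0, 0, 0], "xyz": [0.006, 0, 0.0012], "grip": 255},
    {"rot": [0, 0, 0], "xyz": [0.012, 0, 0.0024], "grip": 255},
    {"rot": [0, 0, 0], "xyz": [0.016, 0, 0.0032], "grip": 255},
    {"rot": [0, 0, 0], "xyz": [0.016, 0, 0.0032], "grip": 255}
  ]
}}

```text
clock: 7.87
tool_pos: [0.5409, -0.0303, 0.1099]
eef_rot: [0.621, 0.777, 0.062, -0.078]
contact_force: [0.3, -3.2, 1.3]
opening: 0.003
finger_force: 1.6
```

```bash
python3 -c "
from h import *
st()"
```

```text
t 7.87 clamp pos mm [ 13.5  -0.5 109.9] F [ 3.2  -0.37  1.32]
```

Request:
{"op": "carry_out", "data": {
  "plan": [
    {"rot": [0, 0, 0], "xyz": [0.002, 0, 0.0004], "grip": 255},
    {"rot": [0, 0, 0], "xyz": [0.004, 0, 0.0008], "grip": 255},
    {"rot": [0, 0, 0], "xyz": [0.004, 0, 0.0008], "grip": 255}
  ]
}}

```text
clock: 8.12
tool_pos: [0.5404, -0.0284, 0.1099]
eef_rot: [0.622, 0.777, 0.062, -0.077]
contact_force: [0.2, -4.6, 3.1]
opening: 0.008
finger_force: 2.4
```

```bash
python3 -c "
from h import *
st()"
```

```text
t 8.12 clamp pos mm [ 11.6  -0.5 109.9] F [ 4.57 -0.8   3.13]
```

Request:
{"op": "carry_out", "data": {
  "plan": [
    {"rot": [0, 0, 0], "xyz": [0.002, 0, 0.0004], "grip": 255},
    {"rot": [0, 0, 0], "xyz": [0.004, 0, 0.0008], "grip": 255},
    {"rot": [0, 0, 0], "xyz": [0.004, 0, 0.0008], "grip": 255}
  ]
}}

```text
clock: 8.37
tool_pos: [0.5397, -0.0253, 0.1099]
eef_rot: [0.622, 0.777, 0.062, -0.077]
contact_force: [0.5, -7.0, 3.5]
opening: 0.003
finger_force: 3.4
```

```bash
python3 -c "
from h import *
st()"
```

```text
t 8.37 clamp pos mm [  8.4  -0.5 109.9] F [ 6.94 -1.1   3.47]
```

Request:
{"op": "carry_out", "data": {
  "plan": [
    {"rot": [0, 0, 0], "xyz": [0.002, 0, 0.0004], "grip": 255},
    {"rot": [0, 0, 0], "xyz": [0.004, 0, 0.0008], "grip": 255},
    {"rot": [0, 0, 0], "xyz": [0.004, 0, 0.0008], "grip": 255}
  ]
}}

```text
clock: 8.62
tool_pos: [0.5388, -0.0213, 0.1098]
eef_rot: [0.622, 0.776, 0.062, -0.077]
contact_force: [0.7, -6.0, 3.3]
opening: 0.007
finger_force: 3.3
```

```bash
python3 -c "
from h import *
st()"
```

```text
t 8.62 clamp pos mm [  4.3  -0.5 109.8] F [ 6.01 -0.68  3.26]
```

Request:
{"op": "carry_out", "data": {
  "plan": [
    {"rot": [0, 0, 0], "xyz": [0.0015, 0, 0.0003], "grip": 255},
    {"rot": [0, 0, 0], "xyz": [0.003, 0, 0.0006], "grip": 255},
    {"rot": [0, 0, 0], "xyz": [0.003, 0, 0.0006], "grip": 255}
  ]
}}

```text
clock: 8.87
tool_pos: [0.5382, -0.0186, 0.1097]
eef_rot: [0.622, 0.776, 0.062, -0.077]
contact_force: [0.6, -6.7, 2.4]
opening: 0.004
finger_force: 3.5
```

```bash
python3 -c "
from h import *
st()"
```

```text
t 8.87 clamp pos mm [  1.5  -0.5 109.7] F [ 6.68 -0.86  2.4 ]
```

Request:
{"op": "carry_out", "data": {
  "plan": [
    {"rot": [0, 0, 0], "xyz": [0.0015, 0, 0.0003], "grip": 255},
    {"rot": [0, 0, 0], "xyz": [0.0025, 0, 0.0005], "grip": 255},
    {"rot": [0, 0, 0], "xyz": [0.0025, 0, 0.0005], "grip": 255}
  ]
}}

```text
clock: 9.12
tool_pos: [0.5377, -0.0166, 0.1096]
eef_rot: [0.623, 0.776, 0.061, -0.076]
contact_force: [0.3, -7.4, 1.8]
opening: 0.006
finger_force: 3.8
```

```bash
python3 -c "
from h import *
st()"
```

```text
t 9.12 clamp pos mm [ -0.6  -0.5 109.6] F [ 7.31 -1.36  1.8 ]
```

Request:
{"op": "carry_out", "data": {
  "plan": [
    {"rot": [0, 0, 0], "xyz": [0.0015, 0, 0.0003], "grip": 255},
    {"rot": [0, 0, 0], "xyz": [0.0025, 0, 0.0005], "grip": 255},
    {"rot": [0, 0, 0], "xyz": [0.0025, 0, 0.0005], "grip": 255}
  ]
}}

```text
clock: 9.37
tool_pos: [0.5372, -0.0143, 0.1094]
eef_rot: [0.623, 0.776, 0.061, -0.076]
contact_force: [0.8, -7.8, 0.6]
opening: 0.007
finger_force: 3.8
```

```bash
python3 -c "
from h import *
st()
from plant import r
b=r.snapshot('side')[:,:,::-1];cv2.imwrite('pics/s6.png',b)
L=[cv2.resize(cv2.imread('pics/%s.png'%n)[225:335,235:325],(266,325),interpolation=cv2.INTER_CUBIC) for n in('side0','s5','s6')]
cv2.imwrite('pics/z4.png',np.hstack(L))"
```

```text
t 9.37 clamp pos mm [ -2.9  -0.6 109.4] F [ 7.78 -0.91  0.61]
```

View pics/z4.png

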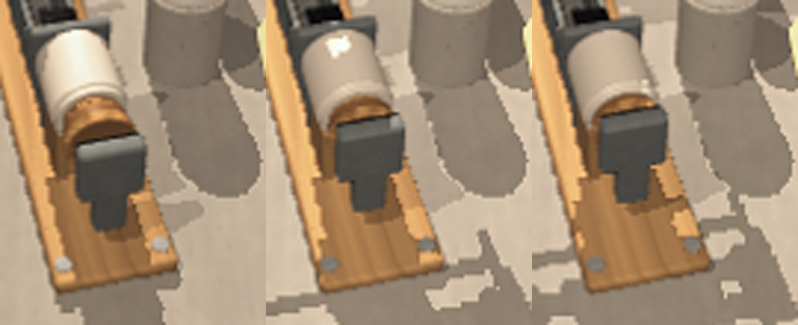

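The far jaw is against the stopper and pushing it in, with some of the cork still showing. I'll finish this squeeze and start the fourth carefully.

Request:
{"op": "carry_out", "data": {
  "plan": [
    {"rot": [0, 0, 0], "xyz": [0.001, 0, 0.0002], "grip": 255},
    {"rot": [0, 0, 0], "xyz": [0.002, 0, 0.0004], "grip": 255},
    {"rot": [0, 0, 0], "xyz": [0.002, 0, 0.0004], "grip": 255}
  ]
}}

```text
clock: 9.67
tool_pos: [0.5367, -0.012, 0.1092]
eef_rot: [0.623, 0.776, 0.061, -0.077]
contact_force: [1.7, -6.6, -2.2]
opening: 0.004
finger_force: 3.4
```

```bash
python3 -c "
from h import *
st()"
```

```text
t 9.67 clamp pos mm [ -5.2  -0.6 109.2] F [ 6.79  0.16 -2.19]
```

Request:
{"op": "carry_out", "data": {
  "plan": [
    {"rot": [0, 0, 0], "xyz": [0.0006, 0, 0.0001], "grip": 255},
    {"rot": [0, 0, 0], "xyz": [0.0012, 0, 0.0002], "grip": 255},
    {"rot": [0, 0, 0], "xyz": [0.0012, 0, 0.0002], "grip": 255}
  ]
}}

```text
clock: 9.92
tool_pos: [0.5366, -0.0114, 0.1092]
eef_rot: [0.623, 0.776, 0.061, -0.076]
contact_force: [1.0, -7.9, -1.6]
opening: 0.006
finger_force: 3.7
```

```bash
python3 -c "
from h import *
st()"
```

```text
t 9.92 clamp pos mm [ -5.9  -0.6 109.2] F [ 7.93 -0.75 -1.57]
```

Request:
{"op": "carry_out", "data": {
  "plan": [
    {"rot": [0, 0, 0], "xyz": [-0.009, 0, -0.0018], "grip": 255},
    {"rot": [0, 0, 0], "xyz": [-0.018, 0, -0.0036], "grip": 255},
    {"rot": [0, 0, 0], "xyz": [-0.027, 0, -0.0054], "grip": 255},
    {"rot": [0, 0, 0], "xyz": [-0.036, 0, -0.0072], "grip": 255},
    {"rot": [0, 0, 0], "xyz": [-0.039, 0, -0.0078], "grip": 255},
    {"rot": [0, 0, 0], "xyz": [-0.039, 0, -0.0078], "grip": 255}
  ]
}}

```text
clock: 10.42
tool_pos: [0.5445, -0.048, 0.1095]
eef_rot: [0.622, 0.776, 0.062, -0.078]
contact_force: [0.7, -0.3, 0.9]
opening: 0.012
finger_force: 0.0
```

```bash
python3 -c "
from h import *
st()"
```

```text
t 10.42 clamp pos mm [ 31.6  -0.9 109.5] F [0.41 0.57 0.87]
```

Request:
{"op": "carry_out", "data": {
  "plan": [
    {"rot": [0, 0, 0], "xyz": [0.006, 0, 0.0012], "grip": 255},
    {"rot": [0, 0, 0], "xyz": [0.012, 0, 0.0024], "grip": 255},
    {"rot": [0, 0, 0], "xyz": [0.015, 0, 0.003], "grip": 255},
    {"rot": [0, 0, 0], "xyz": [0.015, 0, 0.003], "grip": 255}
  ]
}}

```text
clock: 10.75
tool_pos: [0.541, -0.031, 0.1099]
eef_rot: [0.621, 0.778, 0.062, -0.078]
contact_force: [0.3, -3.7, 1.6]
opening: 0.005
finger_force: 1.1
```

```bash
python3 -c "
from h import *
st()"
```

```text
t 10.75 clamp pos mm [ 14.2  -0.6 109.9] F [ 3.7  -0.49  1.58]
```

Request:
{"op": "carry_out", "data": {
  "plan": [
    {"rot": [0, 0, 0], "xyz": [0.0015, 0, 0.0003], "grip": 255},
    {"rot": [0, 0, 0], "xyz": [0.003, 0, 0.0006], "grip": 255},
    {"rot": [0, 0, 0], "xyz": [0.003, 0, 0.0006], "grip": 255}
  ]
}}

```text
clock: 11.0
tool_pos: [0.5407, -0.0298, 0.1099]
eef_rot: [0.622, 0.777, 0.062, -0.078]
contact_force: [0.5, -3.6, 2.0]
opening: 0.005
finger_force: 2.0
```

Request:
{"op": "carry_out", "data": {
  "plan": [
    {"rot": [0, 0, 0], "xyz": [0.001, 0, 0.0002], "grip": 255},
    {"rot": [0, 0, 0], "xyz": [0.002, 0, 0.0004], "grip": 255},
    {"rot": [0, 0, 0], "xyz": [0.002, 0, 0.0004], "grip": 255}
  ]
}}

```text
clock: 11.25
tool_pos: [0.5405, -0.0285, 0.1098]
eef_rot: [0.622, 0.777, 0.062, -0.077]
contact_force: [0.7, -5.5, 3.9]
opening: 0.005
finger_force: 3.0
```

Request:
{"op": "carry_out", "data": {
  "plan": [
    {"rot": [0, 0, 0], "xyz": [0.001, 0, 0.0002], "grip": 255},
    {"rot": [0, 0, 0], "xyz": [0.002, 0, 0.0004], "grip": 255},
    {"rot": [0, 0, 0], "xyz": [0.002, 0, 0.0004], "grip": 255}
  ]
}}

```text
clock: 11.5
tool_pos: [0.5401, -0.0271, 0.1099]
eef_rot: [0.622, 0.777, 0.062, -0.077]
contact_force: [0.2, -6.0, 3.3]
opening: 0.002
finger_force: 3.5
```

Request:
{"op": "carry_out", "data": {
  "plan": [
    {"rot": [0, 0, 0], "xyz": [0.0005, 0, 0.0001], "grip": 255},
    {"rot": [0, 0, 0], "xyz": [0.001, 0, 0.0002], "grip": 255},
    {"rot": [0, 0, 0], "xyz": [0.001, 0, 0.0002], "grip": 255}
  ]
}}

```text
clock: 11.75
tool_pos: [0.54, -0.0263, 0.1098]
eef_rot: [0.622, 0.776, 0.062, -0.077]
contact_force: [0.2, -7.9, 4.2]
opening: 0.003
finger_force: 3.6
```

Request:
{"op": "carry_out", "data": {
  "plan": [
    {"rot": [0, 0, 0], "xyz": [0.0005, 0, 0.0001], "grip": 255},
    {"rot": [0, 0, 0], "xyz": [0.001, 0, 0.0002], "grip": 255},
    {"rot": [0, 0, 0], "xyz": [0.001, 0, 0.0002], "grip": 255}
  ]
}}

```text
clock: 12.0
tool_pos: [0.5397, -0.0253, 0.1098]
eef_rot: [0.622, 0.776, 0.062, -0.077]
contact_force: [1.7, -7.9, 4.1]
opening: 0.005
finger_force: 3.7
```

Request:
{"op": "carry_out", "data": {
  "plan": [
    {"rot": [0, 0, 0], "xyz": [0.0005, 0, 0.0001], "grip": 255},
    {"rot": [0, 0, 0], "xyz": [0.001, 0, 0.0002], "grip": 255},
    {"rot": [0, 0, 0], "xyz": [0.001, 0, 0.0002], "grip": 255}
  ]
}}

```text
clock: 12.25
tool_pos: [0.5395, -0.0244, 0.1098]
eef_rot: [0.623, 0.776, 0.062, -0.077]
contact_force: [0.3, -7.9, 5.3]
opening: 0.005
finger_force: 3.8
```

Request:
{"op": "carry_out", "data": {
  "plan": [
    {"rot": [0, 0, 0], "xyz": [0.0005, 0, 0.0001], "grip": 255},
    {"rot": [0, 0, 0], "xyz": [0.001, 0, 0.0002], "grip": 255},
    {"rot": [0, 0, 0], "xyz": [0.001, 0, 0.0002], "grip": 255}
  ]
}}

```text
clock: 12.5
tool_pos: [0.5393, -0.0235, 0.1098]
eef_rot: [0.623, 0.776, 0.062, -0.077]
contact_force: [0.8, -6.0, 4.2]
opening: 0.01
finger_force: 3.9
```

Request:
{"op": "carry_out", "data": {
  "plan": [
    {"rot": [0, 0, 0], "xyz": [0.0005, 0, 0.0001], "grip": 255},
    {"rot": [0, 0, 0], "xyz": [0.001, 0, 0.0002], "grip": 255},
    {"rot": [0, 0, 0], "xyz": [0.001, 0, 0.0002], "grip": 255}
  ]
}}

```text
clock: 12.75
tool_pos: [0.539, -0.0224, 0.1098]
eef_rot: [0.623, 0.776, 0.062, -0.077]
contact_force: [1.0, -7.0, 4.0]
opening: 0.006
finger_force: 3.7
```

Request:
{"op": "carry_out", "data": {
  "plan": [
    {"rot": [0, 0, 0], "xyz": [0.0005, 0, 0.0001], "grip": 255},
    {"rot": [0, 0, 0], "xyz": [0.001, 0, 0.0002], "grip": 255},
    {"rot": [0, 0, 0], "xyz": [0.001, 0, 0.0002], "grip": 255}
  ]
}}

```text
clock: 13.0
tool_pos: [0.5388, -0.021, 0.1097]
eef_rot: [0.622, 0.776, 0.062, -0.077]
contact_force: [0.7, -6.9, 3.1]
opening: 0.005
finger_force: 3.3
```

Request:
{"op": "carry_out", "data": {
  "plan": [
    {"rot": [0, 0, 0], "xyz": [0.0005, 0, 0.0001], "grip": 255},
    {"rot": [0, 0, 0], "xyz": [0.001, 0, 0.0002], "grip": 255},
    {"rot": [0, 0, 0], "xyz": [0.001, 0, 0.0002], "grip": 255}
  ]
}}

```text
clock: 13.25
tool_pos: [0.5385, -0.0201, 0.1097]
eef_rot: [0.622, 0.776, 0.062, -0.077]
contact_force: [1.1, -6.6, 3.3]
opening: 0.007
finger_force: 3.5
```

Request:
{"op": "carry_out", "data": {
  "plan": [
    {"rot": [0, 0, 0], "xyz": [0.0005, 0, 0.0001], "grip": 255},
    {"rot": [0, 0, 0], "xyz": [0.001, 0, 0.0002], "grip": 255},
    {"rot": [0, 0, 0], "xyz": [0.001, 0, 0.0002], "grip": 255}
  ]
}}

```text
clock: 13.5
tool_pos: [0.5384, -0.0195, 0.1097]
eef_rot: [0.623, 0.776, 0.062, -0.077]
contact_force: [0.9, -7.7, 1.8]
opening: 0.007
finger_force: 3.8
```

Request:
{"op": "carry_out", "data": {
  "plan": [
    {"rot": [0, 0, 0], "xyz": [0.0005, 0, 0.0001], "grip": 255},
    {"rot": [0, 0, 0], "xyz": [0.001, 0, 0.0002], "grip": 255},
    {"rot": [0, 0, 0], "xyz": [0.001, 0, 0.0002], "grip": 255}
  ]
}}

```text
clock: 13.75
tool_pos: [0.5384, -0.0192, 0.1097]
eef_rot: [0.623, 0.776, 0.061, -0.076]
contact_force: [0.6, -8.5, 2.9]
opening: 0.001
finger_force: 4.4
```

```bash
python3 -c "
from h import *
st()
from plant import r
b=r.snapshot('side')[:,:,::-1];cv2.imwrite('pics/s7.png',b);cv2.imwrite('pics/c7.png',r.snapshot('scene')[:,:,::-1])
L=[cv2.resize(cv2.imread('pics/%s.png'%n)[y:y+w,x:x+w],(390,390),interpolation=cv2.INTER_CUBIC) for n,x,y,w in(('s7',250,230,60),('c7',275,130,60))]
cv2.imwrite('pics/z5.png',np.hstack(L))"
```

```text
t 13.75 clamp pos mm [  2.1  -0.5 109.7] F [ 8.45 -1.3   2.91]
```

View pics/z5.png

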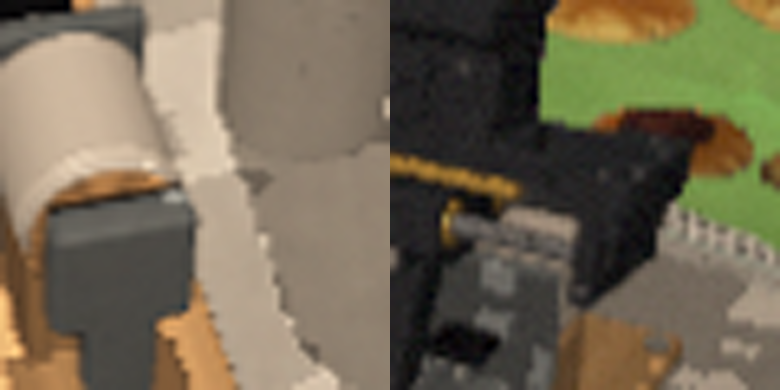

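The cork is nearly in and measured motion now lags the command (0.6 then 0.3 mm per 1 mm) while force rises. Seating has begun, so I go on in smaller steps.

Request:
{"op": "carry_out", "data": {
  "plan": [
    {"rot": [0, 0, 0], "xyz": [0.0004, 0, 0.0001], "grip": 255},
    {"rot": [0, 0, 0], "xyz": [0.0008, 0, 0.0002], "grip": 255},
    {"rot": [0, 0, 0], "xyz": [0.0008, 0, 0.0002], "grip": 255}
  ]
}}

```text
clock: 14.1
tool_pos: [0.5383, -0.0189, 0.1096]
eef_rot: [0.623, 0.776, 0.061, -0.076]
contact_force: [0.6, -9.7, 4.1]
opening: 0.003
finger_force: 4.9
```

```bash
python3 -c "
from h import *
st()"
```

```text
t 14.1 clamp pos mm [  1.8  -0.5 109.6] F [ 9.6  -1.54  4.06]
```

Request:
{"op": "carry_out", "data": {
  "plan": [
    {"rot": [0, 0, 0], "xyz": [0.0004, 0, 0.0001], "grip": 255},
    {"rot": [0, 0, 0], "xyz": [0.0008, 0, 0.0002], "grip": 255},
    {"rot": [0, 0, 0], "xyz": [0.0008, 0, 0.0002], "grip": 255}
  ]
}}

```text
clock: 14.35
tool_pos: [0.5382, -0.0186, 0.1096]
eef_rot: [0.623, 0.776, 0.061, -0.076]
contact_force: [1.3, -10.5, 4.1]
opening: 0.005
finger_force: 5.4
```

```bash
python3 -c "
from h import *
st()"
```

```text
t 14.35 clamp pos mm [  1.5  -0.5 109.6] F [10.49 -1.    4.12]
```

Request:
{"op": "carry_out", "data": {
  "plan": [
    {"rot": [0, 0, 0], "xyz": [0.0004, 0, 0.0001], "grip": 255},
    {"rot": [0, 0, 0], "xyz": [0.0009, 0, 0.0002], "grip": 255},
    {"rot": [0, 0, 0], "xyz": [0.0009, 0, 0.0002], "grip": 255},
    {"rot": [0, 0, 0], "xyz": [0.0009, 0, 0.0002], "grip": 255}
  ]
}}

```text
clock: 14.68
tool_pos: [0.5382, -0.0183, 0.1096]
eef_rot: [0.623, 0.776, 0.061, -0.075]
contact_force: [0.3, -11.7, 4.6]
opening: 0.004
finger_force: 5.9
```

```bash
python3 -c "
from h import *
st()"
```

```text
t 14.68 clamp pos mm [  1.2  -0.5 109.6] F [11.48 -2.29  4.6 ]
```

It is seated: travel has stopped and the force climbed to 12 N. I let the trigger go.

Request:
{"op": "carry_out", "data": {
  "plan": [
    {"rot": [0, 0, 0], "xyz": [-0.01, 0, -0.002], "grip": 255},
    {"rot": [0, 0, 0], "xyz": [-0.02, 0, -0.004], "grip": 255},
    {"rot": [0, 0, 0], "xyz": [-0.032, 0, -0.0064], "grip": 255},
    {"rot": [0, 0, 0], "xyz": [-0.044, 0, -0.009], "grip": 255},
    {"rot": [0, 0, 0], "xyz": [-0.046, 0, -0.03], "grip": 255},
    {"rot": [0, -0.1, 0], "xyz": [-0.046, 0, -0.06], "grip": 255},
    {"rot": [0, -0.2, 0], "xyz": [-0.046, 0, -0.06], "grip": 255},
    {"rot": [0, -0.2, 0], "xyz": [-0.046, 0, -0.06], "grip": 255}
  ]
}}

```text
clock: 15.35
tool_pos: [0.5506, -0.0625, 0.1607]
eef_rot: [0.621, 0.784, 0.001, 0.0]
contact_force: [-0.7, 2.1, -1.1]
opening: 0.001
finger_force: 0.0
```

```bash
python3 -c "
from h import *
to(81,0,120,0)
from plant import r
b=r.snapshot('side')[:,:,::-1];cv2.imwrite('pics/s8.png',b);cv2.imwrite('pics/c8.png',r.snapshot('scene')[:,:,::-1])
L=[cv2.resize(cv2.imread('pics/%s.png'%n)[y:y+w,x:x+w],(390,390),interpolation=cv2.INTER_CUBIC) for n,x,y,w in(('s8',230,190,120),('c8',240,110,120))]
cv2.imwrite('pics/z6.png',np.hstack(L))"
```

```text
t 15.35 clamp pos mm [ 47.1   1.9 160.7] F [-2.17 -0.23 -1.12]
xyz [-0.0339 -0.0023  0.0406] rot [ 0.0022 -0.0006  0.0094] world [ 0.556 -0.096  0.12 ]
```

View pics/z6.png

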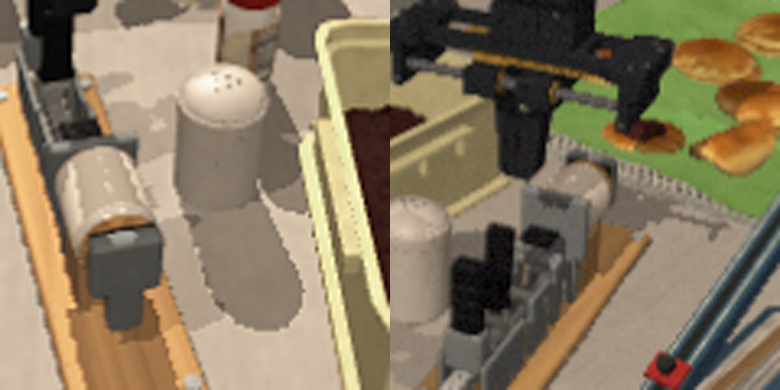

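The stopper shows only its head, the trigger is back at rest and the tab pad is clear at crop (540,240). I go above the tab.

Request:
{"op": "carry_out", "data": {
  "plan": [
    {"rot": [0, 0, 0.009], "xyz": [-0.034, -0.002, 0.0], "grip": 255},
    {"rot": [0, 0, 0.009], "xyz": [-0.034, -0.002, 0.02], "grip": 255},
    {"rot": [0, 0, 0.009], "xyz": [-0.034, -0.002, 0.05], "grip": 255},
    {"rot": [0, 0, 0.009], "xyz": [-0.034, -0.002, 0.064], "grip": 255},
    {"rot": [0, 0, 0.009], "xyz": [-0.034, -0.002, 0.067], "grip": 255},
    {"rot": [0, 0, 0.009], "xyz": [-0.034, -0.002, 0.067], "grip": 255}
  ]
}}

```text
clock: 15.95
tool_pos: [0.5536, -0.1044, 0.0906]
eef_rot: [0.629, 0.777, -0.001, -0.002]
contact_force: [0.5, -0.1, 1.0]
opening: 0.006
finger_force: 0.0
```

```bash
python3 -c "
from h import *
to(81,0,80,0)"
```

```text
t 15.95 clamp pos mm [88.6 -4.5 90.6] F [0.25 0.48 1.02]
xyz [0.0077 0.0044 0.0106] rot [-0.0045 -0.0022 -0.0127] world [ 0.556 -0.096  0.08 ]
```

Request:
{"op": "carry_out", "data": {
  "plan": [
    {"rot": [0, 0, -0.012], "xyz": [0.0075, 0.0045, -0.002], "grip": 255},
    {"rot": [0, 0, -0.012], "xyz": [0.0075, 0.0045, -0.002], "grip": 255},
    {"rot": [0, 0, -0.012], "xyz": [0.0075, 0.0045, 0.0], "grip": 255},
    {"rot": [0, 0, -0.012], "xyz": [0.0075, 0.0045, 0.0], "grip": 255}
  ]
}}

```text
clock: 16.28
tool_pos: [0.5584, -0.0945, 0.0929]
eef_rot: [0.623, 0.782, 0.0, 0.0]
contact_force: [-0.1, -0.7, 0.6]
opening: 0.007
finger_force: 0.0
```

```bash
python3 -c "
from h import *
to(81,0,80,0)"
```

```text
t 16.28 clamp pos mm [80.   2.4 92.9] F [ 0.68 -0.22  0.59]
xyz [-0.001  -0.0024  0.0129] rot [0.0005 0.0001 0.0027] world [ 0.556 -0.096  0.08 ]
```

Request:
{"op": "carry_out", "data": {
  "plan": [
    {"rot": [0, 0, 0.002], "xyz": [-0.001, -0.002, 0.003], "grip": 255},
    {"rot": [0, 0, 0.002], "xyz": [-0.001, -0.002, 0.006], "grip": 255},
    {"rot": [0, 0, 0.002], "xyz": [-0.001, -0.002, 0.008], "grip": 255},
    {"rot": [0, 0, 0.002], "xyz": [-0.001, -0.002, 0.01], "grip": 255},
    {"rot": [0, 0, 0.002], "xyz": [-0.001, -0.002, 0.01], "grip": 255},
    {"rot": [0, 0, 0.002], "xyz": [-0.001, -0.002, 0.01], "grip": 255}
  ]
}}

```text
clock: 16.78
tool_pos: [0.5562, -0.0965, 0.0822]
eef_rot: [0.624, 0.781, -0.0, -0.0]
contact_force: [0.1, -0.7, 2.3]
opening: 0.003
finger_force: 0.7
```

```bash
python3 -c "
from h import *
st()"
```

```text
t 16.78 clamp pos mm [81.4 -0.2 82.2] F [ 0.7  -0.07  2.25]
```

Contact at about 2 N. I press about 1.5 mm further and hold.

Request:
{"op": "carry_out", "data": {
  "plan": [
    {"rot": [0, 0, 0], "xyz": [0, 0, 0.001], "grip": 255},
    {"rot": [0, 0, 0], "xyz": [0, 0, 0.0018], "grip": 255},
    {"rot": [0, 0, 0], "xyz": [0, 0, 0.0018], "grip": 255},
    {"rot": [0, 0, 0], "xyz": [0, 0, 0.0018], "grip": 255},
    {"rot": [0, 0, 0], "xyz": [0, 0, 0.0018], "grip": 255},
    {"rot": [0, 0, 0], "xyz": [0, 0, 0.0018], "grip": 255},
    {"rot": [0, 0, 0], "xyz": [0, 0, 0.0018], "grip": 255},
    {"rot": [0, 0, 0], "xyz": [0, 0, 0.0018], "grip": 255}
  ]
}}

```text
clock: 17.45
tool_pos: [0.5561, -0.0963, 0.0805]
eef_rot: [0.624, 0.781, -0.0, -0.0]
contact_force: [-0.5, -1.0, 1.6]
opening: 0.006
finger_force: 0.8
```

Request:
{"op": "carry_out", "data": {
  "plan": [
    {"rot": [0, 0, 0], "xyz": [0, 0, 0], "grip": 255},
    {"rot": [0, 0, 0], "xyz": [0, 0, 0], "grip": 255},
    {"rot": [0, 0, 0], "xyz": [0, 0, 0], "grip": 255},
    {"rot": [0, 0, 0], "xyz": [0, 0, 0], "grip": 255},
    {"rot": [0, 0, 0], "xyz": [0, 0, 0], "grip": 255},
    {"rot": [0, 0, 0], "xyz": [0, 0, 0], "grip": 255},
    {"rot": [0, 0, 0], "xyz": [0, 0, 0], "grip": 255},
    {"rot": [0, 0, 0], "xyz": [0, 0, 0], "grip": 255}
  ]
}}

```text
clock: 18.12
tool_pos: [0.5561, -0.0963, 0.0805]
eef_rot: [0.624, 0.781, -0.0, -0.0]
contact_force: [0.6, -0.4, 1.5]
opening: 0.007
finger_force: 0.8
```

Request:
{"op": "carry_out", "data": {
  "plan": [
    {"rot": [0, 0, 0], "xyz": [0, 0, 0], "grip": 255},
    {"rot": [0, 0, 0], "xyz": [0, 0, 0], "grip": 255},
    {"rot": [0, 0, 0], "xyz": [0, 0, 0], "grip": 255},
    {"rot": [0, 0, 0], "xyz": [0, 0, 0], "grip": 255},
    {"rot": [0, 0, 0], "xyz": [0, 0, 0], "grip": 255},
    {"rot": [0, 0, 0], "xyz": [0, 0, 0], "grip": 255},
    {"rot": [0, 0, 0], "xyz": [0, 0, 0], "grip": 255},
    {"rot": [0, 0, 0], "xyz": [0, 0, 0], "grip": 255}
  ]
}}

```text
clock: 18.78
tool_pos: [0.5561, -0.0962, 0.0805]
eef_rot: [0.624, 0.781, -0.0, -0.0]
contact_force: [0.1, -1.4, 1.8]
opening: 0.006
finger_force: 0.8
```

```bash
python3 -c "
from h import *
st()
from plant import r
b=r.snapshot('side')[:,:,::-1];cv2.imwrite('pics/s9.png',b)
L=[cv2.resize(cv2.imread('pics/%s.png'%n)[225:335,235:325],(266,325),interpolation=cv2.INTER_CUBIC) for n in('side0','s8','s9')]
cv2.imwrite('pics/z7.png',np.hstack(L))"
```

```text
t 18.78 clamp pos mm [81.2 -0.2 80.5] F [ 1.43 -0.24  1.83]
```

View pics/z7.png

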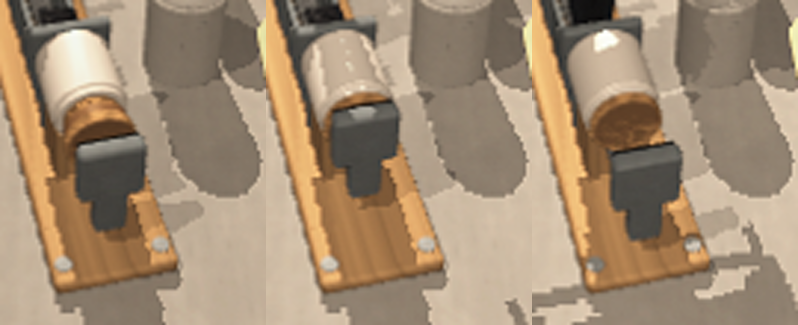

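The jaw has sprung back past its starting place and the stopper head sits flush on the rim. I hold a little longer, check that the jaw has stopped moving, then lift clear.

Request:
{"op": "carry_out", "data": {
  "plan": [
    {"rot": [0, 0, 0], "xyz": [0, 0, 0.0008], "grip": 255},
    {"rot": [0, 0, 0], "xyz": [0, 0, 0.0008], "grip": 255},
    {"rot": [0, 0, 0], "xyz": [0, 0, 0.0008], "grip": 255},
    {"rot": [0, 0, 0], "xyz": [0, 0, 0.0008], "grip": 255},
    {"rot": [0, 0, 0], "xyz": [0, 0, 0.0008], "grip": 255},
    {"rot": [0, 0, 0], "xyz": [0, 0, 0.0008], "grip": 255},
    {"rot": [0, 0, 0], "xyz": [0, 0, 0.0008], "grip": 255},
    {"rot": [0, 0, 0], "xyz": [0, 0, 0.0008], "grip": 255}
  ]
}}

```text
clock: 19.5
tool_pos: [0.5561, -0.0962, 0.0797]
eef_rot: [0.624, 0.781, -0.0, -0.0]
contact_force: [-0.1, -1.4, 1.6]
opening: 0.003
finger_force: 0.8
```

```bash
python3 -c "
from h import *
st()
from plant import r
b=r.snapshot('side')[:,:,::-1]
a=cv2.imread('pics/s9.png');d=cv2.absdiff(a,b)[270:330,255:310].max(2);print('diff',(d>40).sum(),d.size)
D=r.camera_params('side')
for xf in(190,200,210,215,220,225,230,235,240,245):print(xf,proj(c2w(np.array([xf,0,106])/1000,*C),D).round(1))"
```

```text
t 19.5 clamp pos mm [81.1 -0.2 79.7] F [ 1.29 -0.44  1.58]
diff 36 3300
190 [[267.4 260.1]]
200 [[268.7 264. ]]
210 [[270.1 268. ]]
215 [[270.9 270.1]]
220 [[271.6 272.1]]
225 [[272.3 274.2]]
230 [[273.  276.3]]
235 [[273.8 278.4]]
240 [[274.5 280.6]]
245 [[275.3 282.8]]
```

Request:
{"op": "carry_out", "data": {
  "plan": [
    {"rot": [0, 0, 0], "xyz": [0, 0, -0.02], "grip": 255},
    {"rot": [0, 0, 0], "xyz": [0, 0, -0.05], "grip": 255},
    {"rot": [0, 0, 0], "xyz": [0, 0, -0.09], "grip": 255},
    {"rot": [0, 0, 0], "xyz": [0, 0, -0.12], "grip": 255},
    {"rot": [0, 0, 0], "xyz": [0, 0, -0.12], "grip": 255},
    {"rot": [0, 0, 0], "xyz": [0, 0, -0.12], "grip": 255}
  ]
}}

```text
clock: 20.05
tool_pos: [0.557, -0.0959, 0.2011]
eef_rot: [0.624, 0.781, 0.001, 0.001]
contact_force: [-0.4, 0.8, -0.8]
opening: 0.002
finger_force: 0.0
```

```bash
python3 -c "
from h import *
st()
from plant import r
cv2.imwrite('pics/s10.png',cv2.resize(r.snapshot('side')[:,:,::-1][150:340,180:380],(800,600)[:1]+(600,),interpolation=cv2.INTER_CUBIC))"
```

```text
t 20.05 clamp pos mm [ 81.    0.7 201.1] F [-0.91 -0.23 -0.84]
```

View pics/s10.png

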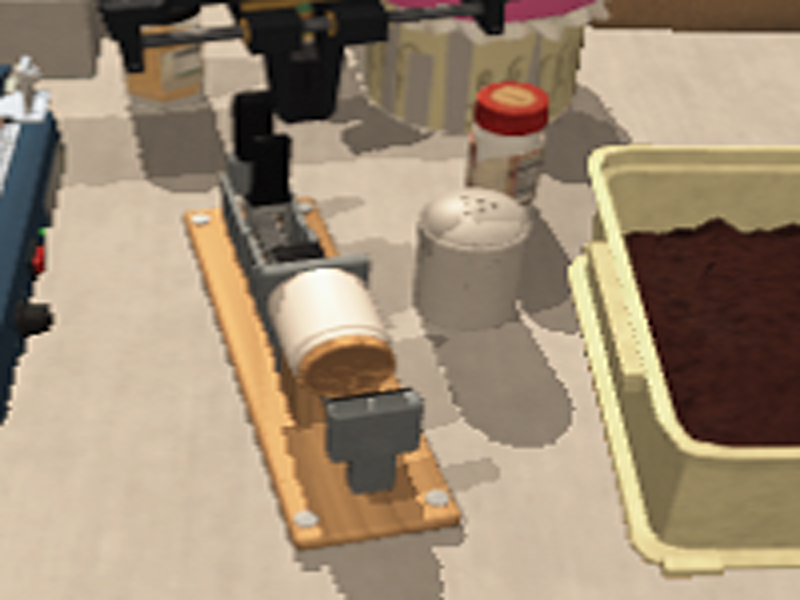

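The stopper head is flush on the rim. The jaw came back about 36 mm (20 + 16, as it should from home) and is still, and the jars and shaker are where they were.

```bash
python3 -c "
from plant import r
print(r.finish_job())"
```

```text
the job is handed in; nothing more can be done
None
```

I handed the job in at about 20 s on the robot's clock: four trigger squeezes pressed the stopper home, the last stopped at about 12 N at the trigger once I felt it seat. Holding the release tab down sprang the far jaw back about 36 mm, the full 20 + 16 mm, and the shaker and jars in view still stand where they were.

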